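# Stroke-test a curved contact bumper pad by pad

### The job

Test the curved contact bumper by touch: put the closed fingertips on the end pad beside the big round socket, press that pad alone about half way down, and stroke along the curve so that all seven pads dip in turn, none pushed to its stop. Finish while still holding the last pad, the one beside the small plain cap, about half way down with light pressure, the pads before its neighbour all up again; the program ends in that hold. Nothing is to be gripped or lifted, and the loose things around the bumper stay where they are.

Things in the scene. Friction and masses are not known exactly. Their poses are not given: they have to be found in the camera images.
- bumper: Curved contact bumper of a small driverless cart, screwed to the bench on an aluminium rail 40 mm wide: seven rigid grey roof-shaped pads of smooth slippery plastic with flat black crowns in one row along an arc of radius 220 mm, 34 mm from centre to centre (the row is about 230 mm long). z up. Origin on the bench, 17 mm on the hollow side of the middle pad's centre; +x points to the bulging side, +y along the row from pad0 to pad6. It cannot move.
- pad0_top (a point): Centre of the top face of pad 0 of the bumper (pads are numbered 0 to 6 along the row; either end may be the one with the socket), 57 mm above the bench when the pad is up; it goes down with the pad. The pad is 34 mm across the row and 33 mm along it, its flat black crown 9 mm long (along the row), with shoulders sloping down 8 mm (33 degrees) towards its neighbours. Site axes: x across the row to the bulging side, y along the row, z up.
- pad1_top (a point): Centre of the top face of pad 1 of the bumper (pads are numbered 0 to 6 along the row; either end may be the one with the socket), 57 mm above the bench when the pad is up; it goes down with the pad. The pad is 34 mm across the row and 33 mm along it, its flat black crown 9 mm long (along the row), with shoulders sloping down 8 mm (33 degrees) towards its neighbours. Site axes: x across the row to the bulging side, y along the row, z up.
- pad2_top (a point): Centre of the top face of pad 2 of the bumper (pads are numbered 0 to 6 along the row; either end may be the one with the socket), 57 mm above the bench when the pad is up; it goes down with the pad. The pad is 34 mm across the row and 33 mm along it, its flat black crown 9 mm long (along the row), with shoulders sloping down 8 mm (33 degrees) towards its neighbours. Site axes: x across the row to the bulging side, y along the row, z up.
- pad3_top (a point): Centre of the top face of pad 3 of the bumper (pads are numbered 0 to 6 along the row; either end may be the one with the socket), 57 mm above the bench when the pad is up; it goes down with the pad. The pad is 34 mm across the row and 33 mm along it, its flat black crown 9 mm long (along the row), with shoulders sloping down 8 mm (33 degrees) towards its neighbours. Site axes: x across the row to the bulging side, y along the row, z up.
- pad4_top (a point): Centre of the top face of pad 4 of the bumper (pads are numbered 0 to 6 along the row; either end may be the one with the socket), 57 mm above the bench when the pad is up; it goes down with the pad. The pad is 34 mm across the row and 33 mm along it, its flat black crown 9 mm long (along the row), with shoulders sloping down 8 mm (33 degrees) towards its neighbours. Site axes: x across the row to the bulging side, y along the row, z up.
- pad5_top (a point): Centre of the top face of pad 5 of the bumper (pads are numbered 0 to 6 along the row; either end may be the one with the socket), 57 mm above the bench when the pad is up; it goes down with the pad. The pad is 34 mm across the row and 33 mm along it, its flat black crown 9 mm long (along the row), with shoulders sloping down 8 mm (33 degrees) towards its neighbours. Site axes: x across the row to the bulging side, y along the row, z up.
- pad6_top (a point): Centre of the top face of pad 6 of the bumper (pads are numbered 0 to 6 along the row; either end may be the one with the socket), 57 mm above the bench when the pad is up; it goes down with the pad. The pad is 34 mm across the row and 33 mm along it, its flat black crown 9 mm long (along the row), with shoulders sloping down 8 mm (33 degrees) towards its neighbours. Site axes: x across the row to the bulging side, y along the row, z up.
- pad0 (a joint): How far pad 0 is pressed straight down, m: 0 is up, 0.012 is its stop. Spring return, about 0.6 N to start and 0.7 N per mm more.
- pad1 (a joint): How far pad 1 is pressed straight down, m: 0 is up, 0.012 is its stop. Spring return, about 0.6 N to start and 0.7 N per mm more.
- pad2 (a joint): How far pad 2 is pressed straight down, m: 0 is up, 0.012 is its stop. Spring return, about 0.6 N to start and 0.7 N per mm more.
- pad3 (a joint): How far pad 3 is pressed straight down, m: 0 is up, 0.012 is its stop. Spring return, about 0.6 N to start and 0.7 N per mm more.
- pad4 (a joint): How far pad 4 is pressed straight down, m: 0 is up, 0.012 is its stop. Spring return, about 0.6 N to start and 0.7 N per mm more.
- pad5 (a joint): How far pad 5 is pressed straight down, m: 0 is up, 0.012 is its stop. Spring return, about 0.6 N to start and 0.7 N per mm more.
- pad6 (a joint): How far pad 6 is pressed straight down, m: 0 is up, 0.012 is its stop. Spring return, about 0.6 N to start and 0.7 N per mm more.
- socket_top (a point): Top centre of the big round connector socket (40 mm across, 28 mm high, with a dark face and brass pins) that stands at one end of the pad row, about 38 mm beyond the centre of the end pad. Which end varies.
- cap_top (a point): Top centre of the small plain round end cap (22 mm across, 28 mm high) at the other end of the row, likewise about 38 mm beyond the centre of its end pad.
- relay: Loose grey relay module, 28 x 50 mm, 50 mm high; origin under its centre. Near the hollow side of the bumper.
- plug: Loose black test plug standing upright, 20 mm across, 47 mm high; origin under its centre. Near the hollow side of the bumper.
- terminal: Loose grey terminal block, 22 x 60 mm, 22 mm high; origin under its centre. Near the bulging side.
- tape: Loose black roll of tape lying flat, 56 mm across, 18 mm high; origin under its centre. Near the bulging side.
- driver: Loose screwdriver lying on the bench, 170 mm long along its x; off to the right.
- meter: Loose multimeter, 150 x 75 mm, 36 mm high; origin under its centre; off to the right.
- mug: Loose white mug, 76 mm across, 90 mm high; origin under its centre; off to the left.

How it is judged:
By the outcome, as a careful person would: the job done as asked, in the order asked, and still so for the second after the job is handed in, while the arm keeps its last pose, push and grip.
It also fails if it takes over 40 s, if anything falls off the work surface, if the arm or the gripper's body presses on something with over 40 N, if the wrist force passes 120 N, or if a joint passes its speed limit or range.

### The arm

A 6-joint arm with a two-finger parallel gripper is mounted at the origin on the work surface. World frame = base frame: x ahead of the robot, y to its left, z up, the work surface at z = 0. Lengths are in mm, angles in degrees, forces in N, time in s.
With the tool pointing down it reaches from about 300 to 850 mm from the base axis. Payload 4.2 kg.
Tool frame: the origin (TCP) lies midway between the tips of the shut fingers; the grasp point (between the pads) lies 19 mm behind it (env.hold_point_z is the z of the grasp point in the tool frame, in mm); z points along the fingers, y is the direction in which the jaws open and shut (so a half turn about z gives the same grasp; the last joint's range is limited). The gripper opens to 91 mm and grips with 3 to 60 N. Pads are 32 mm wide; open, the fingers measure 118 mm over their backs; the gripper's body (76 mm by 178 mm) begins 60 mm behind the grasp point.
Start: joints at [62.166, 18.312, 89.639, -0, 72.044, -1.146], TCP at [258.259, 513.756, 213.976] pointing down, gripper open.
Joint ranges: [-177.97, 177.97], [-48.28, 115.42], [12.27, 149.76], [-77.06, 257.06], [2.81, 150.46], [-146.56, 146.56]. Speed limits (degrees/s): [147.25, 147.25, 180, 180, 180, 180].

### API

Orientations are given as [roll, pitch, yaw] about the fixed x, y, z axes, in that order (R = Rz(yaw) Ry(pitch) Rx(roll)).
In Python, from workcell import env, grab_frame, camera_params, spotter gives the robot as it stands. The module is installed in compiled form; this text tells all that it offers.
- The arm moves only by the shell command python3 -m jog 'ROWS' [FORCE]. ROWS is text: rows parted by semicolons, each of 7 numbers parted by spaces: the turn, a rotation vector about the world's x, y, z in units of 5 degrees (1.0 is 5 degrees), then the shift along the world's x, y, z in units of 25 mm (1.0 is 25 mm), then the opening, from 0 (shut) to 1 (fully open). A call has 1 to 5 rows; each row is the pose to reach, as a shift and turn from the pose commanded when the call began; what a row does not reach only later rows make up. A row lasts 1/8 s, in which the tool goes at most 62.5 mm and 10.7 degrees, less where a joint would pass 70% of its speed; a pose out of reach is approached as far as the arm can. A call with a gripper value outside its range is refused whole. The fingers move at their own pace and stop on an object; FORCE is the grip in N (left out, the last holds). Time passes only in rows, so rows that repeat a pose let the fingers close. It gives the time, the measured TCP pose, the force and the opening at its end, in the units of the state.
- env.state(): the state, without advancing time (a new reading comes with each control period).
- grab_frame(name): name is "scene" or "top" or "wrist"; returns the picture (480x640x3 uint8, red, green, blue); there is no depth.
- camera_params(name): a dict with "K" (3x3 intrinsics, pixels), "rvec" (rotation vector, rad) and "tvec" (3), from world to camera coordinates, as OpenCV has them. Camera axes: x right, y down, z forward; pixel columns grow to the right and rows downward; lengths in mm; the calibration is good to about 2 mm. A picture is of the moment at which its call begins: read the wrist's pose just before it. camera_params takes no time and is no camera call; for the wrist camera it gives the pose at the moment of the call.
- env.job_done(): hands the job in, once; it reports no verdict.
Trained networks look in the newest picture that a camera, given by its name, has taken for a name from the list of things; names that differ only in an ending like _2 or _b are one class to them, and where a whole thing is asked for, a point or a joint stands for the part that bears it (a point fixed in the world has none). Each returns a list of dicts, best first, with "conf" (0 to 1); they miss things now and then, are a little off and sometimes report something else, mostly with a low value. They report only what shows in the picture. A call takes as long as a camera call.
- spotter.look_for(query, camera): "box" ([left, top, width, height] in pixels, round what is visible of it).
- spotter.trace(query, camera): "region" (480x640 bool, what is visible of it) and "box" ([left, top, width, height] in pixels, round what is visible of it).
The state is a dict: "time_s": time; "qpos": joint angles; "qvel": joint speeds; "effort": joint torques, N m; "ee_pos": TCP position; "ee_rot": TCP orientation; "force": force on the tool from outside, world axes, zero at the start; "torque": the same for the moment, N m; "gripper_width": finger opening in mm.
Only numpy, scipy, OpenCV 4.12 (cv2) and the standard library are available. Lean on these libraries where they do the work, as an engineer would, in place of code of your own. Each camera call takes 0.05 s, during which the arm holds its last target. There are 200 camera calls.

## Working session

There is one attempt and no reset: what is moved stays moved. The work goes in short steps, Python scripts to look and compute and a shell command to move; the robot and the scene stay as the last step left them, time stands still between calls to the robot, and variables do not carry over. Pictures are saved under pics/ and viewed, about 8 in all and at most 12, crops included, and the job is handed in when it is done.

```bash
mkdir -p pics; cat > h.py <<'E'
import numpy as np, cv2
from workcell import env, grab_frame, camera_params, spotter
def save(n,f): cv2.imwrite(f'pics/{f}.png',cv2.cvtColor(grab_frame(n),cv2.COLOR_RGB2BGR))
def back(n,uv,z):
    p=camera_params(n);R=cv2.Rodrigues(np.array(p['rvec'],float))[0];t=np.array(p['tvec'],float).ravel()
    d=R.T@np.linalg.inv(np.array(p['K']))@np.array([uv[0],uv[1],1.]);c=-R.T@t
    return c+d*(z-c[2])/d[2]
E
python3 - <<'E'
from h import *
save('top','top1')
for q in ['bumper','socket_top','cap_top','relay','plug','terminal','tape']:
    for r in spotter.look_for(q,'top')[:2]:
        b=r['box'];print(q,round(r['conf'],2),b,back('top',(b[0]+b[2]/2,b[1]+b[3]/2),28).round())
for i in range(7):
    for r in spotter.look_for(f'pad{i}_top','top')[:1]:
        b=r['box'];print(i,round(r['conf'],2),b)
s=env.state();print(s['time_s'],s['ee_pos'],s['ee_rot'],s['force'])
E
```

```text
bumper 0.92 [280.5, 192.7, 148.5, 69.5] [573. -64.  28.]
socket_top 0.52 [281.4, 199.3, 20.3, 17.3] [610.  67.  28.]
socket_top 0.48 [378.4, 209.2, 22.4, 23.4] [ 588. -134.   28.]
cap_top 0.47 [299.9, 193.7, 15.5, 19.4] [620.  34.  28.]
cap_top 0.37 [96.9, 151.4, 60.0, 43.8] [674. 412.  28.]
relay 0.72 [315.4, 233.1, 25.7, 29.1] [530. -11.  28.]
relay 0.16 [334.1, 192.1, 15.3, 20.3] [624. -36.  28.]
plug 0.54 [365.8, 257.7, 12.8, 11.3] [ 500. -100.   28.]
terminal 0.67 [321.7, 153.4, 28.2, 16.6] [710. -22.  28.]
tape 0.73 [299.4, 189.2, 19.3, 22.5] [626.  31.  28.]
tape 0.68 [387.0, 170.2, 25.7, 24.6] [ 669. -155.   28.]
0 0.74 [388.7, 222.2, 27.4, 20.5]
1 0.7 [381.2, 208.2, 23.6, 24.1]
2 0.64 [367.5, 202.8, 18.3, 18.8]
3 0.7 [348.6, 195.1, 21.0, 20.0]
4 0.66 [332.6, 189.2, 18.8, 25.0]
5 0.42 [282.8, 201.4, 16.7, 16.8]
6 0.61 [300.4, 189.0, 16.2, 23.1]
0.75 [258.27972199 513.73261996 214.01173415] [1.79991204e+02 2.69719232e-04 1.53308629e+02] [ 0.25239293 -0.04354725  0.2861832 ]
```

View pics/top1.png

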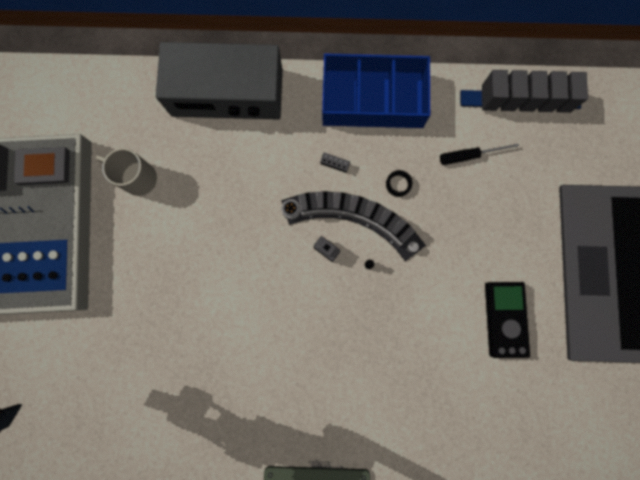

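The socket is at about (290,208) px and the cap at (413,246), with the bulge facing away from the robot. That makes pad6 the one beside the socket, and pad0 the one beside the cap. I'll move above the row for a close look.

```bash
python3 -m jog '0 0 0 1.2 -2.2 0.7 0; 0 0 0 2.4 -4.4 1.4 0; 0 0 0 3.6 -6.6 2 0; 0 0 0 4.8 -8.8 3 0; 0 0 0 5.4 -11 3.5 0' 5; python3 -m jog '0 0 0 1 -2.2 0 0; 0 0 0 2 -4.4 0 0; 0 0 0 3 -6.6 0 0; 0 0 0 4 -8.8 0 0; 0 0 0 4.8 -11 0 0'; python3 -m jog '0 0 0 1 -1.5 0 0; 0 0 0 1 -1.5 0 0'
python3 - <<'E'
from h import *
save('wrist','w1')
p=camera_params('wrist');R=cv2.Rodrigues(np.array(p['rvec'],float))[0];print(-R.T@np.array(p['tvec']).ravel(),R[2])
for i in list(range(7)):
    for r in spotter.trace(f'pad{i}_top','wrist')[:1]:
        b=r['box'];print(i,round(r['conf'],2),b)
for q in ['socket_top','cap_top','bumper']:
    for r in spotter.look_for(q,'wrist')[:2]:
        b=r['box'];print(q,round(r['conf'],2),b,back('wrist',(b[0]+b[2]/2,b[1]+b[3]/2),28).round())
for uv in [(290,208),(413,246)]: print(back('top',uv,28).round())
E
```

```text
time_s: 1.38
ee_pos: [392.3, 244.2, 300.8]
ee_rot: [179.9, 0.1, 153.3]
force: [0.7, 0.1, -0.8]
gripper_width: 44.1
time_s: 2.0
ee_pos: [511.8, -31.3, 299.8]
ee_rot: [180.0, 0.0, 153.3]
force: [0.5, 0.7, -0.2]
gripper_width: 0.6
time_s: 2.25
ee_pos: [537.2, -69.4, 299.0]
ee_rot: [-180.0, -0.0, 153.1]
force: [-1.3, 0.0, -0.6]
gripper_width: 0.4
[466.13044795 -31.72037018 470.83619259] [ 0.24635236 -0.12461041 -0.96113618]
0 0.63 [234.6, 234.0, 33.6, 38.0]
1 0.73 [267.3, 238.4, 32.5, 43.8]
2 0.77 [299.7, 243.7, 31.2, 21.2]
3 0.74 [332.0, 239.6, 32.6, 38.6]
4 0.82 [360.4, 229.3, 35.7, 42.2]
5 0.88 [387.8, 220.1, 42.7, 39.5]
6 0.84 [413.0, 197.2, 43.8, 44.8]
socket_top 0.76 [432.8, 170.6, 40.6, 42.8] [605.  69.  28.]
socket_top 0.65 [268.4, 158.9, 16.4, 22.8] [500. -88.  28.]
cap_top 0.75 [209.3, 223.6, 24.8, 23.6] [ 536. -176.   28.]
bumper 0.72 [207.1, 164.0, 270.7, 118.3] [583. -52.  28.]
[609.  70.  28.]
[ 538. -182.   28.]
```

View pics/w1.png

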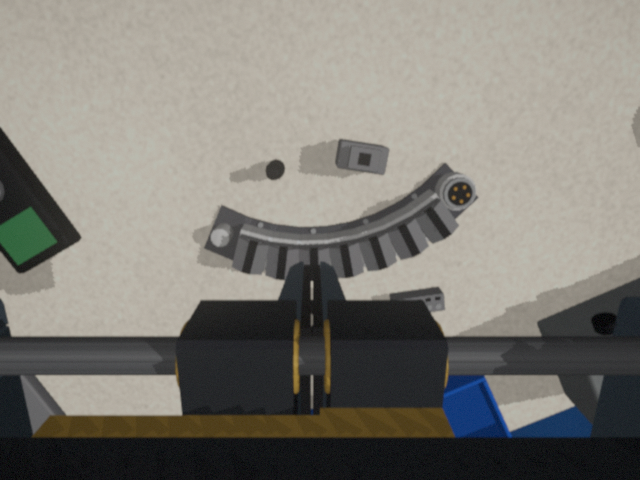

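```bash
python3 - <<'E'
import cv2
a=cv2.imread('pics/w1.png')[160:285,205:470]
cv2.imwrite('pics/c1.png',cv2.resize(cv2.convertScaleAbs(a,alpha=1.6),None,fx=3,fy=3,interpolation=cv2.INTER_CUBIC))
E
```

```text
(no output)
```

View pics/c1.png

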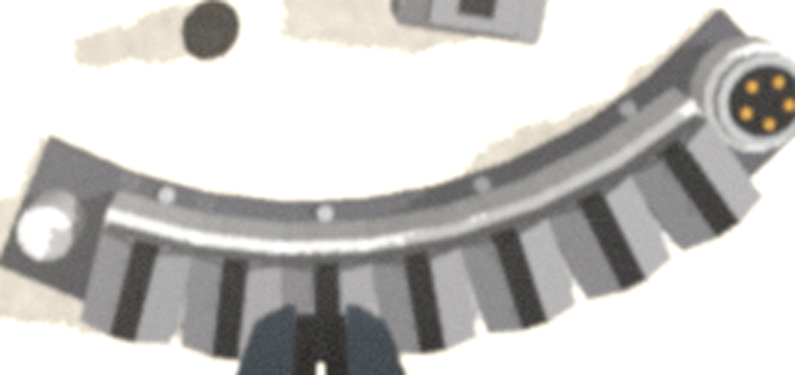

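```bash
cat >> h.py <<'E'
def local(k):  # pad k: xy in bumper frame, tangent angle
    a=(k-3)*34/220; return np.array([-203+220*np.cos(a),220*np.sin(a)]),a
def pad(P,k):
    l,a=local(k);c,s=np.cos(P[2]),np.sin(P[2])
    return np.array([c*l[0]-s*l[1]+P[0],s*l[0]+c*l[1]+P[1]]),np.degrees(P[2]+a)+90
E
python3 - <<'E'
from h import *
from scipy.optimize import least_squares
C={0:(134,290),1:(231,309),3:(425,303),4:(522,279),5:(613,241),6:(701,190)}
M={k:back('wrist',(205+(u+.5)/3-.5,160+(v+.5)/3-.5),57)[:2] for k,(u,v) in C.items()}
f=lambda P:np.concatenate([pad(P,k)[0]-M[k] for k in M])
r=least_squares(f,[560,-50,-.3],x_scale=[10,10,.1]);P=r.x;print(P,r.fun.reshape(-1,2).round(1))
np.save('P.npy',P)
for k in range(7): print(k,*[x.round(1) for x in pad(P,k)])
# project to scene cam and crop
save('scene','s1')
p=camera_params('scene');q=[cv2.projectPoints(np.array([[*pad(P,k)[0],57.]]),np.array(p['rvec'],float),np.array(p['tvec'],float),np.array(p['K'],float),None)[0].ravel() for k in range(7)]
q=np.array(q);print(q.round())
t=grab_frame('top');pt=camera_params('top')
for k in (0,3,6): print(cv2.projectPoints(np.array([[*pad(P,k)[0],57.]]),np.array(pt['rvec'],float),np.array(pt['tvec'],float),np.array(pt['K'],float),None)[0].ravel())
x0,y0=(q.min(0)-45).astype(int).clip(0);x1,y1=(q.max(0)+45).astype(int)
im=cv2.imread('pics/s1.png')[y0:y1,x0:x1];f=min(800/im.shape[1],600/im.shape[0])
cv2.imwrite('pics/s1c.png',cv2.resize(cv2.convertScaleAbs(im,alpha=1.5),None,fx=f,fy=f,interpolation=cv2.INTER_CUBIC));print(x0,y0,f)
E
```

```text
[ 5.97638160e+02 -5.93176617e+01 -2.83110230e-01] [[ 0.1  0.2]
 [-0.1  0. ]
 [ 0.1  0.1]
 [-0.1 -0.4]
 [ 0.1  0. ]
 [-0.2  0.1]]
0 [ 564.2 -152. ] 47.2
1 [ 585.3 -125.4] 56.1
2 [602.  -95.9] 64.9
3 [614.  -64.1] 73.8
4 [620.9 -30.8] 82.6
5 [622.6   3.1] 91.5
6 [619.1  36.9] 100.3
[[260. 257.]
 [277. 258.]
 [294. 258.]
 [311. 256.]
 [327. 252.]
 [341. 246.]
 [354. 240.]]
[400.45938408 230.48023771]
[356.33752511 204.62356308]
[305.77179864 200.75200482]
214 194 4.324324324324325
```

View pics/s1c.png

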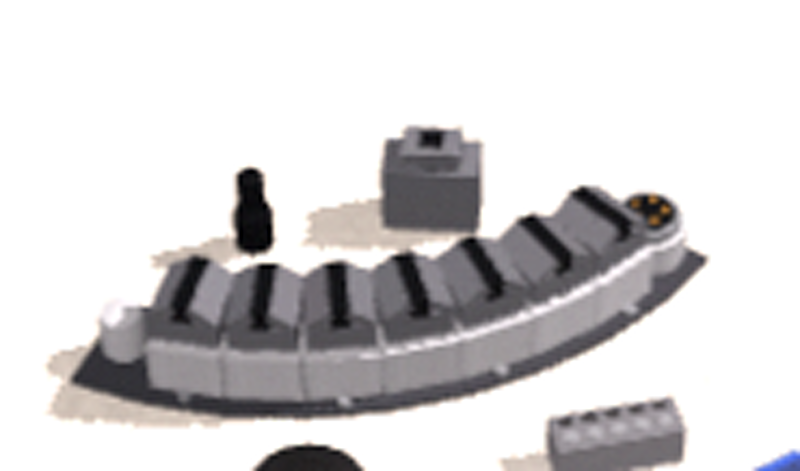

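The pose fit is tight (residuals under 0.5 mm). The scene view projects about 4 px off, which I'll check up close. The guard lip is well below the crowns. Next I'll go above pad6 with the jaw axis along the row.

```bash
python3 -m jog '0 0 2 1 1.2 -1.5 0; 0 0 4 2 2.4 -3 0; 0 0 6 3 3.6 -5 0; 0 0 7.44 3.28 4.26 -7 0; 0 0 7.44 3.28 4.26 -8.7 0'; python3 -m jog '0 0 0 0 0 0 0;0 0 0 0 0 0 0'
cat > scn.py <<'E'
import sys
from h import *
name,cam,f=sys.argv[1],sys.argv[2],float(sys.argv[3]);save(cam,name)
x0,y0,x1,y1=map(int,sys.argv[4:8]);im=cv2.imread(f'pics/{name}.png')[y0:y1,x0:x1]
cv2.imwrite(f'pics/{name}.png',cv2.resize(cv2.convertScaleAbs(im,alpha=1.4),None,fx=f,fy=f,interpolation=cv2.INTER_CUBIC))
s=env.state();p=camera_params(cam)
q=cv2.projectPoints(np.array([s['ee_pos']]),np.array(p['rvec'],float),np.array(p['tvec'],float),np.array(p['K'],float),None)[0].ravel()
print('tcp px in crop',(q-[x0,y0])*f, np.round(s['ee_pos'],1),np.round(s['ee_rot'],1),np.round(s['force'],2),np.round(s['torque'],3))
E
python3 scn.py s2 scene 5 290 190 410 300
```

```text
time_s: 3.52
ee_pos: [618.2, 41.1, 79.9]
ee_rot: [180.0, -0.1, -169.3]
force: [0.5, -0.5, -0.2]
gripper_width: 0.5
time_s: 3.78
ee_pos: [619.4, 39.5, 84.0]
ee_rot: [-180.0, 0.2, -169.5]
force: [0.2, -0.7, -0.1]
gripper_width: 0.4
tcp px in crop [328.85797758 195.91746456] [619.7  39.5  84.6] [-180.     0.2 -169.5] [1.32 0.06 0.15] [ 0.023 -0.014  0.005]
```

View pics/s2.png

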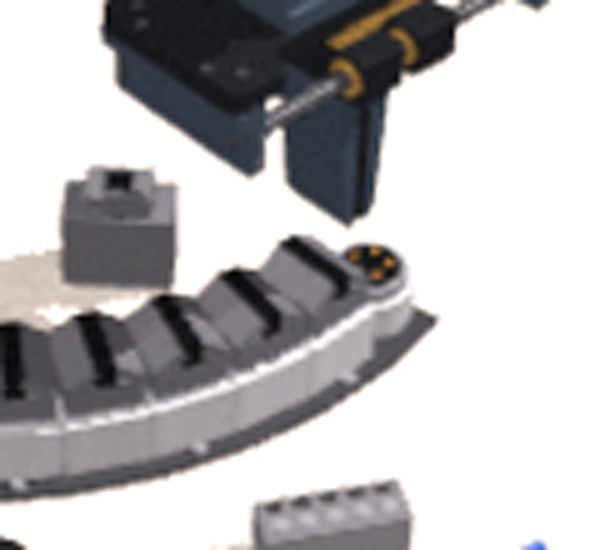

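The tips hang a few mm above and near the pad6 crown (crop 316,265). I'll go lower and check relative alignment with the wrist camera.

```bash
python3 -m jog '0 0 0 0 -0.1 -0.4 0; 0 0 0 0 -0.1 -0.8 0; 0 0 0 0 -0.1 -0.8 0'; python3 scn.py w2 wrist 3 200 130 460 320; python3 - <<'E'
from h import *
P=np.load('P.npy');p=camera_params('wrist')
for k in (4,5,6):
  l,a=pad(P,k);n=np.array([np.sin(np.radians(a)),-np.cos(np.radians(a))])
  for d in (-17,17):
    q=cv2.projectPoints(np.array([[*(l+d*n),57.]]),np.array(p['rvec'],float),np.array(p['tvec'],float),np.array(p['K'],float),None)[0].ravel();print(k,d,(q-[200,130])*3)
E
```

```text
time_s: 4.2
ee_pos: [617.3, 36.9, 61.3]
ee_rot: [180.0, -0.1, -169.5]
force: [0.4, 0.4, 0.2]
gripper_width: 0.7
tcp px in crop [329.7943369  503.73707552] [617.7  37.   61.8] [ 1.800e+02 -1.000e-01 -1.695e+02] [0.14 0.04 0.73] [0.02  0.085 0.014]
4 -17 [-95.92058141 330.77087442]
4 17 [-143.75443895  533.4490781 ]
5 -17 [115.52245464 377.60971364]
5 17 [ 91.95288493 583.08156561]
6 -17 [327.38391415 393.17842723]
6 17 [327.5458625  599.52572344]
```

View pics/w2.png

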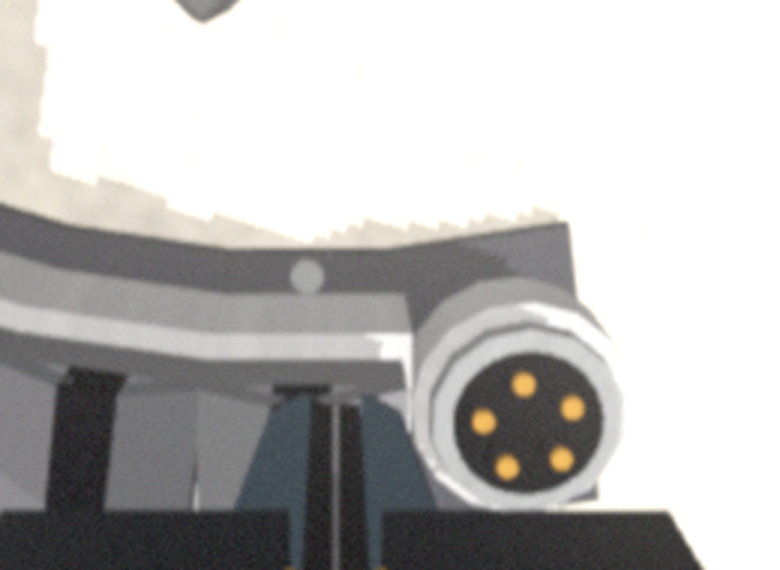

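In the close wrist view the pad6 crown's inner end is at about (302,387), while the finger seam is at about 336. The tips are therefore ~5 mm too far toward the socket, and they are centred across the row. I'll correct that and press gently.

```bash
python3 -m jog '0 0 0 0.02 -0.1 0 0; 0 0 0 0.04 -0.21 0 0; 0 0 0 0.04 -0.21 -0.08 0; 0 0 0 0.04 -0.21 -0.16 0; 0 0 0 0.04 -0.21 -0.2 0'; python3 -m jog '0 0 0 0 0 -0.06 0; 0 0 0 0 0 -0.12 0;0 0 0 0 0 -0.15 0;0 0 0 0 0 -0.15 0'; python3 scn.py s3 scene 5 290 190 410 300
```

```text
time_s: 4.88
ee_pos: [619.0, 31.9, 57.0]
ee_rot: [180.0, -0.0, -169.5]
force: [0.1, 0.3, 0.5]
gripper_width: 0.4
time_s: 5.38
ee_pos: [619.0, 31.9, 53.6]
ee_rot: [180.0, -0.0, -169.5]
force: [-2.0, -0.1, 2.5]
gripper_width: 0.2
tcp px in crop [309.62035753 258.26257091] [619.   31.9  53.6] [ 180.    -0.  -169.5] [-2.39 -1.17  3.06] [0.048 0.331 0.06 ]
```

View pics/s3.png

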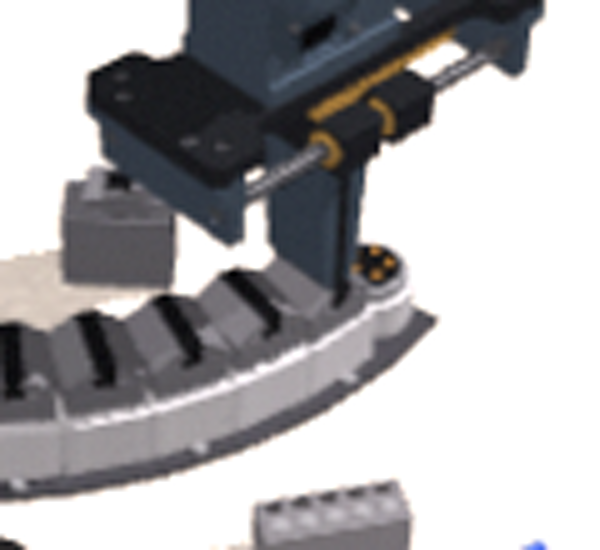

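Force is 3 N at 3.4 mm, which matches the spring model. The crown's outer end shows slightly, so I'll nudge 1.5 mm outward and finish pressing to half way.

```bash
python3 -m jog '0 0 0 0.03 0 -0.05 0; 0 0 0 0.06 0.01 -0.1 0;0 0 0 0.06 0.01 -0.11 0;0 0 0 0.06 0.01 -0.11 0'; python3 - <<'E'
from h import *
for i in range(3): grab_frame('top');s=env.state();print(s['ee_pos'].round(2),np.round(s['force'],1))
P=np.load('P.npy');P=P+[0.8,-4.9,0];np.save('P2.npy',P)
p6,a6=pad(P,6);print(p6)
for k in np.arange(5.5,-.1,-.5):
  p,a=pad(P,k);print(k,'units from pad6: turn %.2f  dx %.2f dy %.2f'%((a-a6)/5,*((p-p6)/25)),p.round(1))
E
```

```text
time_s: 5.92
ee_pos: [620.6, 32.0, 50.8]
ee_rot: [-180.0, -0.0, -169.5]
force: [-2.1, -0.3, 5.1]
gripper_width: 0.7
[620.55  32.03  50.84] [-2.1 -0.6  4.8]
[620.54  32.03  50.85] [-2.3 -0.3  5.9]
[620.56  32.04  50.87] [-2. -0.  5.]
[619.94419334  31.98943064]
5.5 units from pad6: turn -0.89  dx 0.10 dy -0.67 [622.3  15.2]
5.0 units from pad6: turn -1.77  dx 0.14 dy -1.35 [623.4  -1.8]
4.5 units from pad6: turn -2.66  dx 0.13 dy -2.03 [623.2 -18.8]
4.0 units from pad6: turn -3.54  dx 0.07 dy -2.71 [621.7 -35.7]
3.5 units from pad6: turn -4.43  dx -0.04 dy -3.38 [618.9 -52.5]
3.0 units from pad6: turn -5.31  dx -0.21 dy -4.04 [614.8 -69. ]
2.5 units from pad6: turn -6.20  dx -0.42 dy -4.68 [609.4 -85.1]
2.0 units from pad6: turn -7.08  dx -0.69 dy -5.31 [ 602.8 -100.8]
1.5 units from pad6: turn -7.97  dx -1.00 dy -5.91 [ 595.  -115.9]
1.0 units from pad6: turn -8.85  dx -1.36 dy -6.49 [ 586.1 -130.3]
0.5 units from pad6: turn -9.74  dx -1.76 dy -7.04 [ 576. -144.]
0.0 units from pad6: turn -10.63  dx -2.20 dy -7.56 [ 565.  -156.9]
```

Pad6 is held 6.2 mm down at 5 N. Now I'll stroke one pad per call at constant height.

```bash
python3 -m jog '0 0 -0.44 0.05 -0.33 0 0; 0 0 -0.89 0.1 -0.67 0 0; 0 0 -1.33 0.12 -1.01 0 0; 0 0 -1.77 0.14 -1.35 0 0; 0 0 -1.77 0.14 -1.35 0 0'
```

```text
time_s: 6.7
ee_pos: [624.7, -3.1, 51.0]
ee_rot: [-179.9, 0.1, -178.4]
force: [0.4, -1.3, 5.4]
gripper_width: 0.7
```

```bash
python3 -m jog '0 0 -0.44 0.01 -0.34 0 0; 0 0 -0.89 0 -0.68 0 0; 0 0 -1.33 -0.03 -1.02 0 0; 0 0 -1.77 -0.07 -1.36 0 0; 0 0 -1.77 -0.07 -1.36 0 0'; python3 scn.py w3 wrist 3 200 130 460 320
```

```text
time_s: 7.32
ee_pos: [622.5, -37.3, 50.9]
ee_rot: [-179.9, 0.0, 172.7]
force: [0.1, -0.5, 5.4]
gripper_width: 0.9
tcp px in crop [330.29253974 505.51390319] [622.5 -37.3  50.9] [-179.9    0.   172.8] [ 0.17 -1.62  5.81] [-0.14  -0.047  0.043]
```

View pics/w3.png

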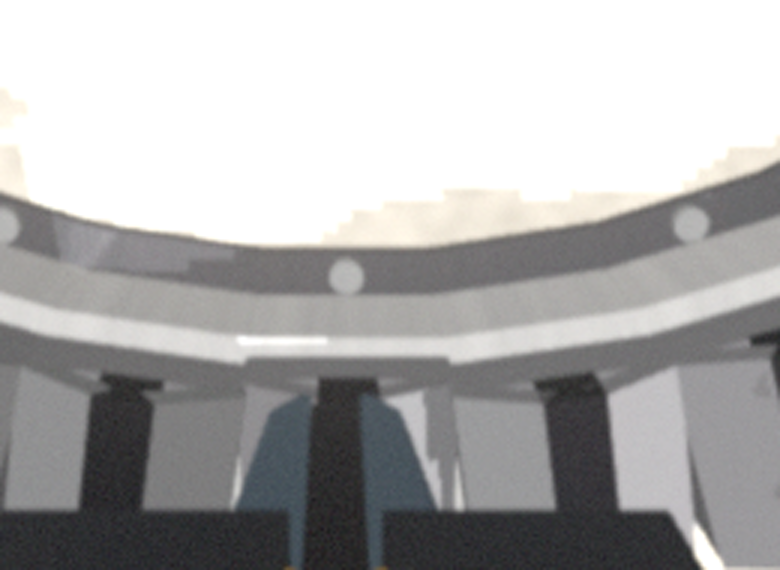

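Tip is on pad4's crown (crown centre 349 px, seam 336 px, so ~2 mm past). Neighbours are up. The model is good, so I'll trim 1.5 mm and go on.

```bash
python3 -m jog '0 0 -0.44 -0.06 -0.32 0 0; 0 0 -0.89 -0.13 -0.64 0 0; 0 0 -1.33 -0.21 -0.95 0 0; 0 0 -1.77 -0.3 -1.27 0 0; 0 0 -1.77 -0.3 -1.27 0 0'; python3 -m jog '0 0 -0.44 -0.1 -0.32 0 0; 0 0 -0.89 -0.21 -0.64 0 0; 0 0 -1.33 -0.34 -0.95 0 0; 0 0 -1.77 -0.48 -1.27 0 0; 0 0 -1.77 -0.48 -1.27 0 0'
```

```text
time_s: 8.0
ee_pos: [614.7, -69.0, 50.8]
ee_rot: [-179.9, 0.0, 163.9]
force: [0.5, -0.9, 5.2]
gripper_width: 0.4
time_s: 8.62
ee_pos: [602.3, -100.8, 50.8]
ee_rot: [-179.9, 0.0, 155.0]
force: [1.0, -0.7, 5.7]
gripper_width: 0.6
```

```bash
python3 -m jog '0 0 -0.44 -0.14 -0.31 0 0; 0 0 -0.89 -0.3 -0.61 0 0; 0 0 -1.33 -0.47 -0.9 0 0; 0 0 -1.77 -0.65 -1.18 0 0; 0 0 -1.77 -0.65 -1.18 0 0'; python3 scn.py w4 wrist 3 200 130 460 320
```

```text
time_s: 9.25
ee_pos: [585.9, -130.1, 50.8]
ee_rot: [-179.9, 0.0, 146.2]
force: [-0.6, -0.8, 5.5]
gripper_width: 0.7
tcp px in crop [331.53875104 507.32530282] [ 585.9 -130.2   50.7] [-179.9    0.   146.2] [-0.21 -1.4   4.71] [-0.233 -0.012 -0.02 ]
```

View pics/w4.png

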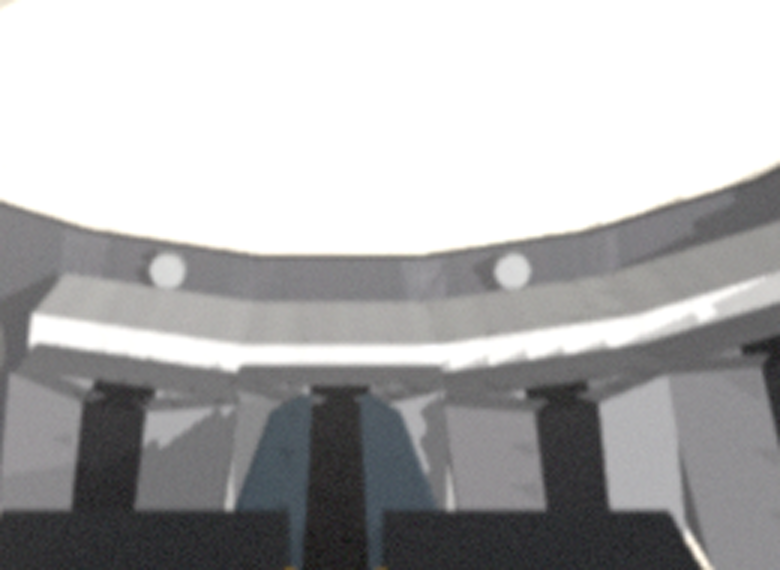

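Pad1's crown (340 px) and the seam (336 px) line up. Last pad.

```bash
python3 -m jog '0 0 -0.44 -0.19 -0.28 0 0; 0 0 -0.89 -0.4 -0.55 0 0; 0 0 -1.33 -0.61 -0.81 0 0; 0 0 -1.77 -0.83 -1.07 0 0; 0 0 -1.77 -0.83 -1.07 0 0'; python3 -m jog '0 0 0 0 0 0 0; 0 0 0 0 0 0 0'; python3 scn.py w5 wrist 3 200 130 460 320; python3 scn.py s4 scene 4 230 190 410 310
```

```text
time_s: 9.93
ee_pos: [564.9, -156.8, 50.7]
ee_rot: [-179.9, 0.0, 137.3]
force: [-0.5, -0.9, 6.0]
gripper_width: 0.3
time_s: 10.18
ee_pos: [564.9, -156.7, 50.7]
ee_rot: [-179.9, 0.0, 137.4]
force: [-0.7, -1.1, 5.2]
gripper_width: 0.6
tcp px in crop [332.29679529 507.83186906] [ 564.9 -156.7   50.6] [-179.9    0.   137.4] [ 0.44 -1.32  5.81] [-0.25   0.045 -0.004]
tcp px in crop [112.1726139  279.93642032] [ 564.9 -156.7   50.7] [-179.9    0.   137.4] [-0.52 -1.46  4.45] [-0.229  0.011 -0.055]
```

View pics/w5.png

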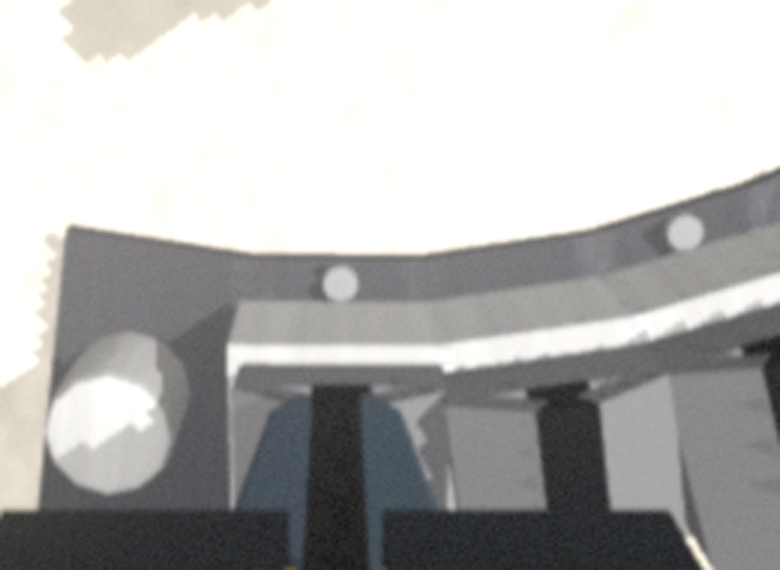

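View pics/s4.png

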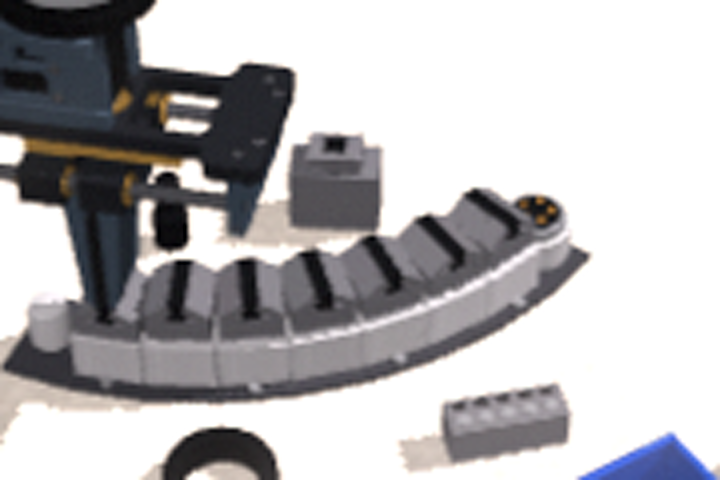

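The tips sit on pad0's crown beside the plain cap, about 6.3 mm down at ~5 N. The other six pads are up and the loose things near the bumper are where they were, so I'm handing in.

```bash
python3 -c "
from workcell import env
print(env.job_done()); s=env.state(); print(s['time_s'],s['ee_pos'],s['force'])"
```

```text
the job is handed in; nothing more can be done
None
the job is handed in; nothing more can be done
```

I pressed the end pad beside the big socket (pad6) about 6 mm down with the closed fingertips. I then stroked along the arc through pads 5 to 1 and ended holding pad0, beside the small plain cap. The job was handed in at about 10.3 s.

**Last checks before handing in:**
- **Hold:** the tip was at z 50.7 mm, so pad0 was about 6.3 mm of its 12 mm down. The force was about 5 N upward, which matches the spring. The tips were centred on the crown in the wrist picture.
- **Other pads:** the scene picture shows pads 1 to 6 all up.
- **Loose things:** the relay, plug, terminal and tape look unmoved. I did not re-check the driver, meter and mug, but the arm went nowhere near them after its first high move.
- **During the stroke:** at each pad stop, pads 5 to 1, the upward force was 5–6 N at z about 51 mm, so no stop showed a pad near its end of travel. I took no readings between those stops.

**What disagreed:**
- **First position fit:** it was about 5 mm off along the row when seen from close by, and I corrected it before touching anything.
- **Side force:** it read about −2 N in x while pressing pad6 and faded once the stroke began. I found no cause for it.
- **Pad4:** the tip sat about 2 mm past the crown centre, and I trimmed that out on the next move.

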